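# Gauge a tin that may be swollen

### The arm

A 6-joint arm with a two-finger parallel gripper is mounted at the origin on a cart in front of the work surface, level with it; the furniture and walls round the work are solid. World frame = base frame: x ahead of the robot, y to its left, z up, the work surface at z = 0. Lengths are in mm, angles in rad, forces in N, time in s.
With the tool pointing down it reaches from about 250 to 775 mm from the base axis. Payload 4 kg.
Tool frame: the origin (TCP) lies between the finger pads; the fingertips stand 25 mm ahead of it and the grasp point (between the pads) lies 6 mm ahead of it; z points along the fingers, y is the line along which they close (so a half turn about z gives the same grasp; the last joint's range is limited). The gripper opens to 85 mm and grips with 20 to 120 N. Pads are 22 mm wide; open, the fingers measure 114 mm over their backs; the gripper's body (76 mm by 85 mm) begins 54 mm behind the grasp point. The pads swing forward as they close: fully open they stand 13 mm farther back than shut.
Start: joints at [1.007, 0.087, 1.371, -0, 1.684, -0.103], TCP at [244.575, 492.644, 256.341] pointing down, gripper open.
Joint ranges: [-3.1, 3.1], [-0.76, 2.03], [0.27, 2.55], [-1.08, 4.22], [0.17, 2.65], [-2.57, 2.57]. Speed limits (rad/s): [2.79, 2.79, 3.14, 3.14, 3.14, 3.14].

### API

Orientations are given as a rotation vector (axis times angle).
In Python, from cell import ctrl gives the robot as it stands.
- The arm moves only by the shell command python3 -m pendant 'ROWS' [OPENING] [FORCE]. ROWS is a JSON object of lists of equal length, an entry for each row: "dp": the shift along the tool's x, y, z each as a share of 30 mm, from -1 to 1, a list of three; "yaw": the turn about the tool's z as a share of 0.08 rad, from -1 to 1. In form: {"dp": [[dx, dy, dz], ...], "yaw": [yaw, ...]}. A call has 1 to 5 rows; each row shifts and turns the commanded pose from where the row before left it, along the tool's axes as they then stand; what a row does not reach is not made up. A row lasts 1/12 s, in which the tool goes at most 41.7 mm and 7.16 degrees, less where a joint would pass 70% of its speed; a pose out of reach is approached as far as the arm can. A call with a number of a shift or a turn outside -1 to 1 is refused whole. A call with a gripper value outside its range is refused whole. OPENING is the closure, from -1 (fully open) to 1 (shut), so that 0 is half open, set as the call begins (- or left out, the last holds). The fingers move at their own pace and stop on an object; FORCE is the grip in N (left out, the last holds). Time passes only in rows, so rows that do not move let the fingers close. It gives the time, the measured TCP pose, the force, the opening and the grip force at its end, in the units of the state.
- ctrl.sense(): the state, without advancing time (a new reading comes with each control period).
- ctrl.read_camera(name): name is "side" or "top" or "wrist"; returns a dict with "color" (384x512x3 uint8, red, green, blue), "depth" (384x512 float32, mm along the optical axis (not along the pixel's ray), 0 where there is no reading), "intrinsics" (3x3 intrinsics, pixels), "R" (3x3) and "t" (3): a world point X has camera coordinates R X + t. Camera axes: x right, y down, z forward; pixel columns grow to the right and rows downward; lengths in mm; the calibration is good to about 2 mm. A picture is of the moment at which its call begins.
- ctrl.hand_in(): hands the job in; it is judged then, once.
Trained networks look in the newest picture that a camera, given by its name, has taken for a name from the list of things; names that differ only in an ending like _2 or _b are one class to them, and where a whole thing is asked for, a point or a joint stands for the part that bears it (a point fixed in the world has none). Each returns a list of dicts, best first, with "confidence" (0 to 1); they miss things now and then, are a little off and sometimes report something else, mostly with a low value. They report only what shows in the picture. A call takes as long as a camera call.
- ctrl.spot_in(camera, thing): "rect" ([left, top, width, height] as shares, 0 to 1, of the picture: columns of its width, rows of its height, round what is visible of it).
- ctrl.outline_of(camera, thing): "region" (384x512 bool, what is visible of it) and "rect" ([left, top, width, height] as shares, 0 to 1, of the picture: columns of its width, rows of its height, round what is visible of it).
- ctrl.tip_of(camera, thing): "xy" ([column, row] as shares, 0 to 1, of the picture: columns of its width, rows of its height: a listed point, or the origin of a listed thing).
The state is a dict: "clock": time; "joint_pos": joint angles; "joint_vel": joint speeds; "tau": joint torques, N m; "ee_pos": TCP position; "ee_rot": TCP orientation; "contact_force": force on the tool from outside, world axes, zero at the start; "wrist_torque": the same for the moment, N m; "grip_width": finger opening in mm; "grip_force": force on a finger pad.
Only numpy, scipy, OpenCV 4.12 (cv2) and the standard library are available. Lean on these libraries where they do the work, as an engineer would, in place of code of your own. Each camera call takes 0.05 s, during which the arm holds its last target. There are 200 camera calls.

### The job

The flat teal tin may be blown: push it along the worktop, upright, home against both jaws of the height gauge's V-stop, and only then press the gauge's blue head down by its black cap until the sprung foot rests on the lid with the small red pointer inside the green band. Never press the pointer up into the red band, and leave all the other things where they are. Take your hand away and leave the gauge standing like that, so that I can read the tin's height off the rule.

Things in the scene. Friction and masses are not known exactly. Their poses are not given: they have to be found in the camera images.
- gauge: Height gauge, fixed: grey base block (150 mm wide, 24 mm high, 56 to 160 mm along x) with two upright steel columns 98 mm along x, and a white rule, 320 mm high. Origin on the worktop on the axis of the sprung foot; x points level from there to the columns, z up. White pressure scale with a green and above it a red band on the +y side of the blue head.
- seat (a point): Centre of the flat tin (half-way up, 20 mm above the worktop) when home against both jaws of the V-stop, straight below the foot. Fixed. The V-stop is two upright steel jaw plates, 28 mm high, in front of the base, each turned 38 degrees from square, open to the gauge's -x: the tin is pushed in along the gauge's +x.
- head (a joint): Slide of the gauge's blue head on its columns, m: 0 at the top (foot tip 110 mm above the worktop), grows as it is pressed down, to 0.105. It stays where it is left: about 4.5 N of push moves it down while the foot is free, and the foot's spring adds to that.
- cap_top (a point): Middle of the top of the black mushroom cap (44 mm across) on the blue head, straight above the foot; 128 mm above the foot tip while the foot is free. Press the head down here, from above. Below it is a 34 x 34 mm block on the foot axis, so a hand that pushes the tin home must lean back, away from the columns, to stay clear of it.
- foot (a joint): How far the sprung foot is pushed up into the head, m: 0 hanging free, 0.022 at its stop. Its spring pushes with 1.4 N at 0 and 0.45 N more for each mm. The red pointer shows this value: the green band is 0.008 to 0.014 (5 to 7.7 N), the red band 0.016 to 0.022.
- foot_tip (a point): Middle of the flat underside of the steel foot (20 mm across).
- flat_tin_center (a point): Centre (half-way up) of the flat teal tin: 86 mm across, rim 40 mm high, about 0.23 kg, loose, too wide to grasp. Its z axis is up. The middle of its steel end lies 40.5 mm above its underside if the tin is sound, up to 9 mm higher if it is blown (stiff, does not yield to the foot); how much is not known beforehand.
- bean_tin_center (a point): Centre of a red tin, 57 mm across, 72 mm high; loose bystander.
- tub_center (a point): Centre of a white and red tub, 72 mm across, 71 mm high; loose bystander.
- pepper_jar_center (a point): Centre of a spice jar with a white cap, 47 mm across, 98 mm high; loose bystander.
- teaspoon_center (a point): Middle of a steel teaspoon lying on the worktop, 130 x 26 x 11 mm; loose bystander.

How it is judged:
By the outcome, as a careful person would: the job done as asked, in the order asked, and still so for the second after the job is handed in, with the robot touching nothing.
It also fails if it takes over 51 s, if anything falls off the work surface, if the arm or the gripper's body presses on something with over 40 N, if the wrist force passes 120 N, or if a joint passes its speed limit or range.

## Working session

There is one attempt and no reset: what is moved stays moved. The work goes in short steps, Python scripts to look and compute and a shell command to move; the robot and the scene stay as the last step left them, time stands still between calls to the robot, and variables do not carry over. Pictures are saved under pics/ and viewed, at most 10 in all, crops included, and the job is handed in when it is done.

```bash
mkdir -p pics; ls; cat > h.py <<'E'
import numpy as np, cv2
from cell import ctrl
def world(c,u,v,d):
    K=c["intrinsics"];p=np.array([(u-K[0,2])/K[0,0]*d,(v-K[1,2])/K[1,1]*d,d])
    return c["R"].T@(p-c["t"])
def onplane(c,u,v,z):
    K=c["intrinsics"];r=c["R"].T@np.array([(u-K[0,2])/K[0,0],(v-K[1,2])/K[1,1],1]);o=-c["R"].T@c["t"]
    return o+r*(z-o[2])/r[2]
def cloud(c):
    K=c["intrinsics"];v,u=np.mgrid[:384,:512];d=c["depth"]
    P=np.stack([(u-K[0,2])/K[0,0]*d,(v-K[1,2])/K[1,1]*d,d],-1)
    return (P-c["t"])@c["R"]
E
python3 - <<'E'
from h import *
ims=[]
for n in("top","side"):
    c=ctrl.read_camera(n);ims.append(c["color"][...,::-1]);P=cloud(c)
    print(n,"cam at",-c["R"].T@c["t"])
    for t in("flat_tin_center","cap_top","foot_tip","seat","gauge","bean_tin_center","tub_center","pepper_jar_center","teaspoon_center"):
        for q in ctrl.tip_of(n,t)[:2]:
            u,v=q["xy"][0]*512,q["xy"][1]*384
            print(t,round(q["confidence"],2),int(u),int(v),P[min(int(v),383),min(int(u),511)].round())
cv2.imwrite("pics/a.png",np.vstack(ims)[:,:] if 0 else cv2.resize(np.hstack(ims),(800,300)))
for n,i in zip("ts",ims): cv2.imwrite(f"pics/{n}1.png",i)
print(ctrl.sense())
E
```

```text
pics
top cam at [ 412.30915337  -77.57633974 1492.41805774]
flat_tin_center 0.87 270 204 [ 528. -160.   46.]
cap_top 0.65 193 182 [566.  54. 221.]
cap_top 0.62 258 149 [ 690. -119.   65.]
seat 0.63 200 192 [546.  40. 163.]
gauge 0.97 200 192 [546.  40. 163.]
bean_tin_center 0.64 259 151 [ 683. -122.   72.]
tub_center 0.6 317 172 [ 625. -296.   68.]
pepper_jar_center 0.78 301 151 [ 681. -244.   98.]
teaspoon_center 0.73 153 240 [412. 190.  11.]
side cam at [ 377.32326713 -893.1595653   841.79236858]
flat_tin_center 0.98 258 256 [ 514. -177.   46.]
cap_top 0.85 258 149 [560.  57. 219.]
foot_tip 0.5 257 184 [556.  52. 101.]
seat 0.7 259 205 [567.  77.  -3.]
seat 0.49 203 192 [400. 165.   6.]
gauge 0.91 257 208 [557.  64.  -2.]
gauge 0.53 260 257 [ 519. -180.   44.]
bean_tin_center 0.97 320 234 [ 686. -154.   70.]
tub_center 0.82 310 286 [ 611. -313.   68.]
tub_center 0.49 257 146 [571. 129. 182.]
pepper_jar_center 0.7 331 265 [ 677. -268.   77.]
teaspoon_center 0.52 203 189 [401. 190.  -1.]
teaspoon_center 0.32 253 149 [547.  61. 218.]
{'clock': 1.0, 'joint_pos': array([ 1.00688444e+00,  8.71882338e-02,  1.37073242e+00, -9.36898816e-06,
        1.68360051e+00, -1.03091407e-01]), 'joint_vel': array([-0.00188678, -0.00148359,  0.00106571,  0.00088646,  0.00093561,
        0.0005654 ]), 'tau': array([ 7.26648796e-05, -3.51733589e+01, -3.13472736e+01, -3.35758850e-04,
        2.50075555e-04,  4.15001580e-06]), 'ee_pos': array([244.57870471, 492.62805142, 256.33084532]), 'ee_rot': array([7.17461573e-01, 3.05853739e+00, 1.01315073e-04]), 'contact_force': array([ 0.55949881, -0.12908776,  0.22349937]), 'wrist_torque': array([-0.0086265 ,  0.04659968,  0.07486011]), 'grip_force': 0.0, 'grip_width': 85.02994007237997}
```

View pics/t1.png

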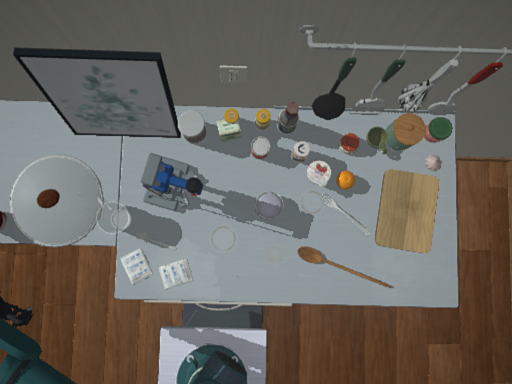

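View pics/s1.png

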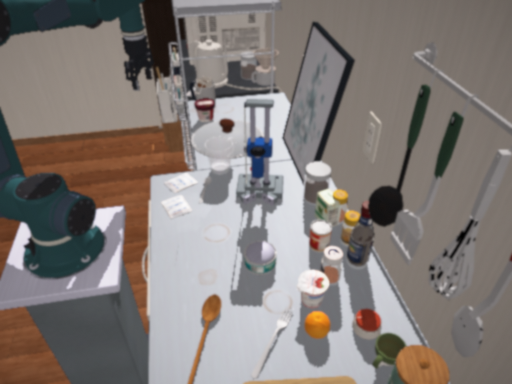

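The top view shows the gauge at about (168,182) with its cap at (193,186), and its V opens to the right towards the teal tin at (268,205). The side view shows the same lane, from the tin (260,257) up to the gauge (258,190), free of obstacles except flat rings or marks. Next I measure the gauge axis and the tin.

```bash
python3 - <<'E'
from h import *
for n in("top","side"):
    c=ctrl.read_camera(n);P=cloud(c);ok=c["depth"]>0
    x,y,z=P[...,0],P[...,1],P[...,2]
    print(n)
    for q in ctrl.outline_of(n,"flat_tin_center")[:1]:
        m=q["region"]&ok; T=P[m]; 
        top=T[T[:,2]>36]; (cx,cy),r=cv2.minEnclosingCircle(top[:,:2].astype(np.float32))
        print("tin",q["confidence"],cx,cy,r,"z pct",np.percentile(T[:,2],[50,90,98]))
        d=np.hypot(top[:,0]-cx,top[:,1]-cy)
        print([round(float(np.median(top[(d>=a)&(d<a+8),2])),1) for a in range(0,40,8)])
    for lo,hi in((15,30),(31,100),(120,210),(205,245),(290,340)):
        m=ok&(z>lo)&(z<hi)&(x>470)&(x<680)&(y>-20)&(y<260)
        if m.sum()>5:
            rc=cv2.minAreaRect(P[m][:,:2].astype(np.float32)); print(lo,hi,m.sum(),P[m].mean(0).round(),np.round(rc[0]),np.round(rc[1]),rc[2])
    # table plane check
    m=ok&(x>400)&(x<480)&(y>-150)&(y<0); print("table z",np.median(z[m]))
    q=ctrl.outline_of(n,"cap_top")
    im=c["color"][...,::-1]
    u0,v0=(130,130) if n=="top" else (205,85)
    cv2.imwrite(f"pics/{n}2.png",cv2.resize(im[v0:v0+110,u0:u0+160 if n=="top" else u0+110],None,fx=5,fy=5,interpolation=cv2.INTER_CUBIC))
E
```

```text
top
tin 0.79 523.9525756835938 -157.32241821289062 42.648624420166016 z pct [45.88167406 50.4304973  52.75800575]
[49.0, 48.1, 47.7, 47.1, 43.1]
15 30 844 [572. 140.  24.] [554. 150.] [139. 215.] 65.32624816894531
31 100 175 [560. 153.  40.] [538. 155.] [102. 228.] 49.088958740234375
120 210 576 [573. 122. 183.] [564. 101.] [127.  86.] 71.43280029296875
205 245 250 [562.  71. 221.] [558.  99.] [126.  71.] 72.2712631225586
290 340 471 [582. 148. 318.] [582. 149.] [35. 84.] 74.17371368408203
table z -0.046495715351524546
side
tin 0.86 523.0354614257812 -158.58779907226562 43.92172622680664 z pct [39.99702936 46.0375682  47.79099241]
[45.6, 45.8, 45.2, 44.4, 41.6]
15 30 807 [578. 134.  23.] [548. 153.] [151. 224.] 67.3995132446289
31 100 341 [547. 179.  60.] [568. 171.] [125. 231.] 22.279022216796875
120 210 746 [569. 101. 174.] [571. 114.] [165.  84.] 78.5492172241211
205 245 270 [567.  99. 222.] [557.  93.] [122.  73.] 72.60811614990234
290 340 294 [579. 142. 311.] [579. 145.] [36. 82.] 79.0774917602539
table z -2.113770551899115
```

View pics/top2.png

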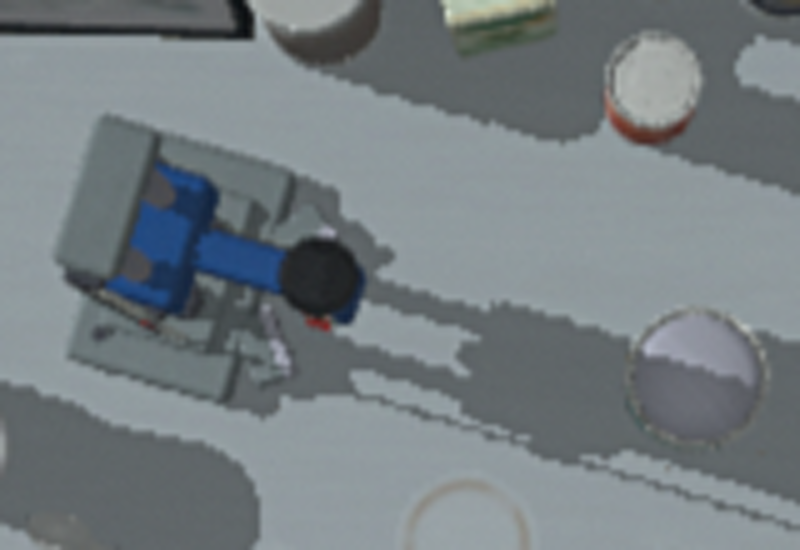

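The crop shows the cap at about (194,185) full-image, the arm running to the upper left, and the tin at (269,205). The next step refines the axis and cap.

```bash
python3 - <<'E'
from h import *
for n in("top","side"):
    c=ctrl.read_camera(n);im=c["color"];P=cloud(c);ok=c["depth"]>0
    print(n,c["R"].round(2).tolist())
    x,y,z=P[...,0],P[...,1],P[...,2]
    r,g,b=[im[...,i].astype(int) for i in range(3)]
    near=ok&(x>500)&(x<620)&(y>0)&(y<200)
    m=near&(b>r+50)&(z>120)&(z<235); Q=P[m]
    print("blue",m.sum(),np.round(cv2.minAreaRect(Q[:,:2].astype(np.float32))[0]),cv2.minAreaRect(Q[:,:2].astype(np.float32))[1:],np.percentile(z[m],[5,50,95]))
    m=near&(im.max(-1)<70)&(z>205)&(z<260)&(y<95); Q=P[m]
    (cx,cy),R=cv2.minEnclosingCircle(Q[:,:2].astype(np.float32)); print("cap",m.sum(),cx,cy,R,np.percentile(Q[:,2],[50,95]))
    m=near&(z>300)
    vs,us=np.nonzero(m); rc=cv2.minAreaRect(np.stack([us,vs],1).astype(np.float32))
    ctr=onplane(c,*rc[0],320); A=np.array([onplane(c,*p,320)[:2] for p in cv2.boxPoints(rc)]); print("bar",ctr.round(),A.round().tolist())
    if n=="top":
        for p,q in (((70,355),(225,400)),((160,130),(292,172))):
            a=onplane(c,130+p[0]/5,130+p[1]/5,24);e=onplane(c,130+q[0]/5,130+q[1]/5,24);print("edge",a.round(),e.round(),np.degrees(np.arctan2(*(a-e)[[1,0]])))
        print("cap c",onplane(c,194,185.4,236))
E
```

```text
top [[0.03, -1.0, 0.01], [-0.99, -0.03, -0.11], [0.11, -0.01, -0.99]]
blue 382 [573. 117.] ((87.5169448852539, 73.89103698730469), 69.46102142333984) [179.66445683 186.83545427 193.08489401]
cap 195 559.2785034179688 54.123600006103516 21.061540603637695 [220.8315824  225.22329988]
bar [581. 148. 320.] [[545.0, 176.0], [626.0, 154.0], [617.0, 121.0], [536.0, 143.0]]
edge [528. 221.  24.] [504. 126.  24.] 75.39156255108044
edge [668. 173.  24.] [644.  91.  24.] 73.81661132945003
cap c [555.79313106  49.87336641 236.        ]
side [[0.98, -0.2, -0.0], [-0.12, -0.62, -0.77], [0.15, 0.76, -0.63]]
blue 453 [573. 112.] ((163.3482666015625, 71.75932312011719), 77.59310150146484) [147.55941849 183.33828126 195.43854598]
cap 119 557.3870239257812 51.171268463134766 21.263513565063477 [217.98790918 220.66792855]
bar [575. 126. 320.] [[541.0, 161.0], [620.0, 145.0], [609.0, 93.0], [532.0, 108.0]]
```

```bash
python3 - <<'E'
from h import *
c=ctrl.read_camera("top");P=cloud(c);x,y,z=P[...,0],P[...,1],P[...,2]
m=(x>450)&(x<580)&(y<-205)&(y>-330)&(c["depth"]>0);print("hand area z",np.percentile(z[m],[1,50,95,99.5,100]))
u0=np.array([.26,.966]);s=(x-558)*.26+(y-52)*.966;l=(x-558)*-.966+(y-52)*.26
m=(s<-45)&(s>-165)&(abs(l)<60);print("lane z",np.percentile(z[m],[1,50,99,100]))
E
python3 -m pendant '{"dp":[[-0.5,-0.5,0],[-0.95,-0.9,0],[-0.95,-0.9,0],[-0.95,-0.9,0],[-0.95,-0.9,0]],"yaw":[0,0,0,0,0]}' 0
python3 -m pendant '{"dp":[[-0.95,-0.9,0],[-0.95,-0.9,0],[-0.95,-0.9,0],[-0.95,-0.9,0],[-0.95,-0.9,0]],"yaw":[0,0,0,0,0]}'
python3 -m pendant '{"dp":[[-0.95,-0.9,0],[-0.95,-0.9,0],[-0.95,-0.9,0],[-0.95,-0.9,0],[-0.95,-0.9,0]],"yaw":[0,0,0,0,0]}'
```

```text
hand area z [-7.5733653   0.23119271  5.62583392  9.10952757 11.99408769]
lane z [-7.71684121 -0.21458154  7.71991027 11.616664  ]
clock: 1.87
ee_pos: [305.5, 323.6, 256.3]
ee_rot: [0.716, 3.059, 0.0]
contact_force: [0.6, -1.1, 1.9]
grip_width: 42.9
grip_force: 0.0
clock: 2.28
ee_pos: [373.2, 139.1, 256.7]
ee_rot: [0.717, 3.058, 0.001]
contact_force: [0.9, -0.5, -0.4]
grip_width: 43.1
grip_force: 0.0
clock: 2.7
ee_pos: [440.9, -45.5, 256.7]
ee_rot: [0.718, 3.057, 0.0]
contact_force: [0.6, 0.6, -0.2]
grip_width: 42.9
grip_force: 0.0
```

```bash

python3 -m pendant '{"dp":[[-0.98,-0.91,0],[-0.98,-0.91,0],[-0.97,-0.91,0],[-0.97,-0.91,0],[-0.97,-0.91,0]],"yaw":[0,0,0,0,0]}' >/dev/null
python3 -m pendant '{"dp":[[0,0,0.5],[0,0,0.5],[0,0,0.5],[0,0,0.5],[0,0,0.5]],"yaw":[1,1,1,1,1]}' >/dev/null
python3 -m pendant '{"dp":[[0,0,0],[0,0,0],[0,0,0],[0,0,0],[0,0,0]],"yaw":[1,1,1,1,1]}' >/dev/null
python3 -m pendant '{"dp":[[0,0,0],[0,0,0],[0,0,0],[0,0,0.3],[0,0,0.3]],"yaw":[1,1,1,1,1]}' >/dev/null
python3 -m pendant '{"dp":[[0,0,0.3],[0,0,0]],"yaw":[0.9,0]}'
python3 -c "
from h import *
import scipy.spatial.transform as t
s=ctrl.sense();print(t.Rotation.from_rotvec(s['ee_rot']).as_matrix().round(3),s['joint_pos'])
c=ctrl.read_camera('side');q=ctrl.outline_of('side','flat_tin_center')[0];T=cloud(c)[q['region']];T=T[T[:,2]>36];print(cv2.minEnclosingCircle(T[:,:2].astype(np.float32)))
cv2.imwrite('pics/s3.png',c['color'][...,::-1])"
```

```text
clock: 4.53
ee_pos: [509.8, -230.1, 152.1]
ee_rot: [-2.392, -2.03, 0.002]
contact_force: [-0.3, 0.3, -0.1]
grip_width: 42.3
grip_force: 0.0
[[ 0.162  0.987 -0.004]
 [ 0.987 -0.162  0.002]
 [ 0.002 -0.004 -1.   ]] [-5.25411863e-01  1.53602496e-01  1.50562553e+00  8.21862110e-05
  1.48650041e+00 -3.62257476e-01]
((452.9365234375, -504.70916748046875), 395.7412414550781)
```

View pics/s3.png

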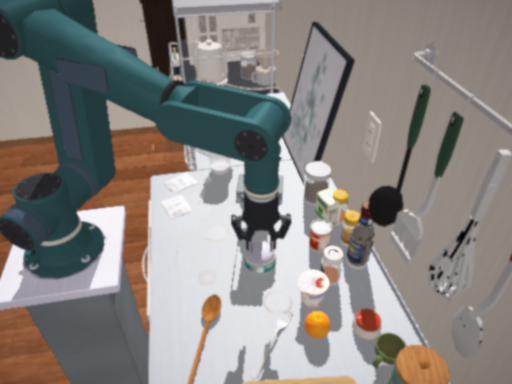

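The hand hangs just behind the tin (260,255), in line with the gauge. I'll lower it here.

```bash

python3 -m pendant '{"dp":[[0,0.06,0.8],[0,0,0.8],[0,0,0.8],[0,0,0.8],[0,0,0.6]],"yaw":[0,0,0,0,0]}'
python3 -m pendant '{"dp":[[0,0,0.3],[0,0,0]],"yaw":[0,0]}'
```

```text
clock: 5.05
ee_pos: [512.4, -230.9, 39.2]
ee_rot: [-2.392, -2.036, 0.0]
contact_force: [0.4, 0.2, -0.3]
grip_width: 42.9
grip_force: 0.0
clock: 5.22
ee_pos: [511.5, -230.3, 29.4]
ee_rot: [-2.39, -2.033, 0.002]
contact_force: [-0.6, 0.3, -0.2]
grip_width: 42.8
grip_force: 0.0
```

```bash

python3 -m pendant '{"dp":[[0.3,0,0],[0.3,0,0],[0.2,0,0],[0.2,0,0],[0.35,0,0]],"yaw":[0,0,0,0,0]}'|grep -E "pos|cont"
python3 -m pendant '{"dp":[[0.4,0,0],[0.4,0,0],[0.4,0,0],[0.4,0,0],[0.4,0,0]],"yaw":[0,0,0,0,0]}'|grep -E "pos|cont"
python3 -m pendant '{"dp":[[0.4,0,0],[0.4,0,0],[0.4,0,0],[0.4,0,0],[0.4,0,0]],"yaw":[0,0,0,0,0]}'|grep -E "pos|cont"
python3 -m pendant '{"dp":[[0.35,0,0],[0.25,0,0],[0.15,0,0],[0.05,0,0]],"yaw":[0,0,0,0]}'
python3 - <<'E'
from h import *
for n in("side","top"):
    c=ctrl.read_camera(n);q=ctrl.outline_of(n,'flat_tin_center')[:1]
    for q in q:
        T=cloud(c)[q['region']];T=T[(T[:,2]>36)&(T[:,2]<55)];print(n,q['confidence'],cv2.minEnclosingCircle(T[:,:2].astype(np.float32)),T.mean(0))
    cv2.imwrite(f'pics/{n}4.png',c['color'][...,::-1])
E
```

```text
ee_pos: [519.9, -192.0, 33.1]
contact_force: [-0.6, -2.7, 1.7]
ee_pos: [530.0, -131.7, 33.0]
contact_force: [-0.8, -5.6, 5.2]
ee_pos: [539.5, -72.3, 32.9]
contact_force: [-1.1, -6.1, 6.0]
clock: 6.8
ee_pos: [543.3, -48.3, 32.8]
ee_rot: [2.39, 2.034, 0.001]
contact_force: [-1.6, -6.0, 4.5]
grip_width: 42.7
grip_force: 3.4
side 0.82 ((545.7467041015625, -19.278337478637695), 50.00367736816406) [546.92101653 -28.27563036  41.29014396]
top 0.42 ((524.941650390625, -4.846488952636719), 21.327239990234375) [523.81544447  -1.46436374  45.50592374]
```

View pics/side4.png

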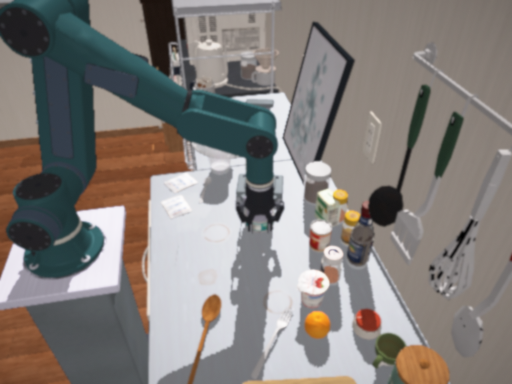

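The hand holds the tin about 50 mm short of the V-stop. I'll back off, turn a quarter and open fully, so that the back of the leading finger pushes and the hand body stays clear of the head.

```bash

python3 -m pendant '{"dp":[[-0.4,0,-0.1],[-0.7,0,0],[-0.7,0,0],[-0.7,0,0],[-0.3,0,0]],"yaw":[0,0,0,0,0]}' |grep -E "pos|cont"
python3 -m pendant '{"dp":[[0,0,0],[0,0,0],[0,0,0],[0,0,0],[0,0,0]],"yaw":[-1,-1,-1,-1,-1]}' >/dev/null
python3 -m pendant '{"dp":[[0,0,0],[0,0,0],[0,0,0],[0,0,0],[0,0,0]],"yaw":[-1,-1,-1,-1,-1]}' >/dev/null
python3 -m pendant '{"dp":[[0,0,0],[0,0,0],[0,0,0],[0,0,0],[0,0,0]],"yaw":[-1,-1,-1,-1,-1]}' >/dev/null
python3 -m pendant '{"dp":[[0,0,0],[0,0,0],[0,0,0],[0,0,0],[0,0,0]],"yaw":[-1,-1,-1,-1,-0.6]}' -1
python3 - <<'E'
from h import *
import scipy.spatial.transform as t
s=ctrl.sense();print(t.Rotation.from_rotvec(s['ee_rot']).as_matrix().round(3),s['joint_pos'])
for n in("side","top"):
    c=ctrl.read_camera(n);q=ctrl.outline_of(n,'flat_tin_center')[:1]
    for q in q:
        T=cloud(c)[q['region']];T=T[(T[:,2]>36)&(T[:,2]<55)];print(n,q['confidence'],cv2.minEnclosingCircle(T[:,:2].astype(np.float32)),T.mean(0))
    cv2.imwrite(f'pics/{n}5.png',c['color'][100:300,130:330,::-1])
E
python3 -c "
import cv2,numpy as np
cv2.imwrite('pics/b5.png',cv2.resize(np.hstack([cv2.imread('pics/side5.png'),cv2.imread('pics/top5.png')]),(800,400)))"
```

```text
ee_pos: [527.5, -133.3, 33.4]
contact_force: [-0.4, -0.7, -0.6]
clock: 9.08
ee_pos: [528.1, -130.9, 33.5]
ee_rot: [-0.253, -3.13, -0.004]
contact_force: [0.4, -0.3, 0.0]
grip_width: 85.4
grip_force: 0.0
[[-0.987  0.161 -0.002]
 [ 0.161  0.987  0.002]
 [ 0.002  0.002 -1.   ]] [-0.34807201  0.22748816  1.67209353  0.00178702  1.24429035 -1.75790532]
side 0.55 ((0.0, 0.0), 0.0) [nan nan nan]
top 0.59 ((552.9931640625, -0.41423729062080383), 43.077125549316406) [552.59243047  -1.60235554  45.51194717]<stdin>:7: RuntimeWarning: Mean of empty slice.
  ret = um.true_divide(
```

View pics/b5.png

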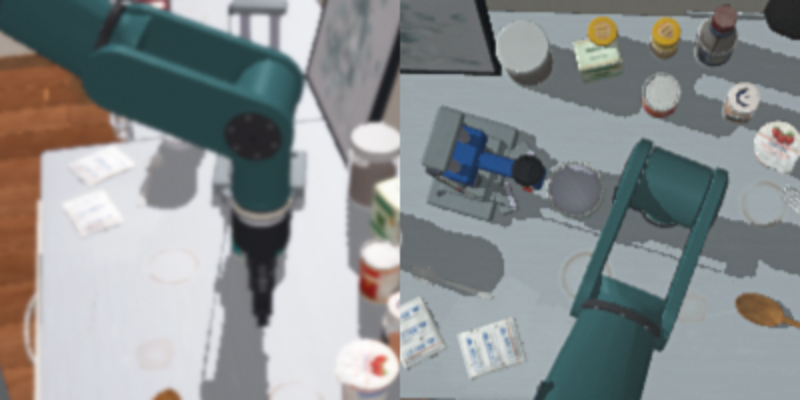

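The tin stands at about (553,0), 52 mm short of the seat and clear of the hand. Now for the final push with the finger back.

```bash

python3 -m pendant '{"dp":[[-0.12,0,0.15],[0,0.4,0.1],[0,0.3,0],[0,0.2,0],[0,0.2,0]],"yaw":[0,0,0,0,0]}' |grep -E "pos|cont"
python3 -m pendant '{"dp":[[0.01,0.2,0],[0.01,0.2,0],[0.02,0.2,0],[0.02,0.2,0],[0.02,0.2,0]],"yaw":[0,0,0,0,0]}' |grep -E "pos|cont"
python3 -m pendant '{"dp":[[0.02,0.15,0],[0.02,0.15,0],[0.01,0.1,0],[0.01,0.1,0]],"yaw":[0,0,0,0]}'
python3 - <<'E'
from h import *
c=ctrl.read_camera("top");q=ctrl.outline_of("top",'flat_tin_center')[:1]
for q in q:
        T=cloud(c)[q['region']];T=T[(T[:,2]>36)&(T[:,2]<55)];print(q['confidence'],cv2.minEnclosingCircle(T[:,:2].astype(np.float32)),T.mean(0))
E
```

```text
ee_pos: [537.8, -98.6, 26.6]
contact_force: [-0.3, -1.0, -1.1]
ee_pos: [540.3, -69.3, 26.8]
contact_force: [-0.7, -0.8, -1.1]
clock: 10.45
ee_pos: [541.0, -54.4, 26.8]
ee_rot: [-0.258, -3.131, 0.0]
contact_force: [0.3, -2.0, -0.8]
grip_width: 85.6
grip_force: 0.8
0.63 ((559.1000366210938, 45.224918365478516), 42.702518463134766) [553.65678537  49.45399909  46.12715559]
```

```bash

python3 -m pendant '{"dp":[[0,0.08,0],[0,0.08,0],[0,0.05,0]],"yaw":[0,0,0]}'|grep -E "pos|cont"
python3 -m pendant '{"dp":[[0,0.05,0],[0,0.05,0]],"yaw":[0,0]}'|grep -E "pos|cont"
python3 -m pendant '{"dp":[[0,0.05,0],[0,0.05,0]],"yaw":[0,0]}'|grep -E "clo|pos|cont"
```

```text
ee_pos: [542.2, -48.6, 26.9]
contact_force: [-0.5, -2.6, 0.3]
ee_pos: [542.6, -45.6, 26.9]
contact_force: [-0.2, -3.2, -0.2]
clock: 11.13
ee_pos: [542.7, -44.0, 27.1]
contact_force: [-3.8, -9.6, 2.3]
```

```bash

python3 -m pendant '{"dp":[[0,0.05,0],[0,0.03,0]],"yaw":[0,0]}'|grep -E "pos|cont"
python3 -m pendant '{"dp":[[0,0.03,0],[0,0,0]],"yaw":[0,0]}'|grep -E "clo|pos|cont"
python3 - <<'E'
from h import *
for n in("top","side"):
    c=ctrl.read_camera(n);q=ctrl.outline_of(n,'flat_tin_center')[:1]
    for q in q:
        T=cloud(c)[q['region']];T=T[(T[:,2]>36)&(T[:,2]<55)];print(n,q['confidence'],q["region"].sum(),len(T) and cv2.minEnclosingCircle(T[:,:2].astype(np.float32)),T.mean(0))
    cv2.imwrite(f'pics/{n}6.png',cv2.resize(c['color'][150:240,160:280,::-1] if n=="top" else c["color"][120:240,200:320,::-1],(400,400),interpolation=cv2.INTER_CUBIC))
cv2.imwrite("pics/b6.png",np.hstack([cv2.imread("pics/top6.png"),cv2.imread("pics/side6.png")]))
E
```

```text
ee_pos: [542.3, -43.7, 27.3]
contact_force: [-5.4, -14.5, 5.8]
clock: 11.47
ee_pos: [542.2, -43.6, 27.4]
contact_force: [-7.9, -14.3, 5.2]
top 0.64 148 ((560.2012939453125, 54.279911041259766), 42.19763946533203) [545.32016634  71.36055663  44.39364803]
side 0.65 182 ((555.2780151367188, 44.72370910644531), 42.353599548339844) [535.49364722  34.89489757  39.44478685]
```

View pics/b6.png

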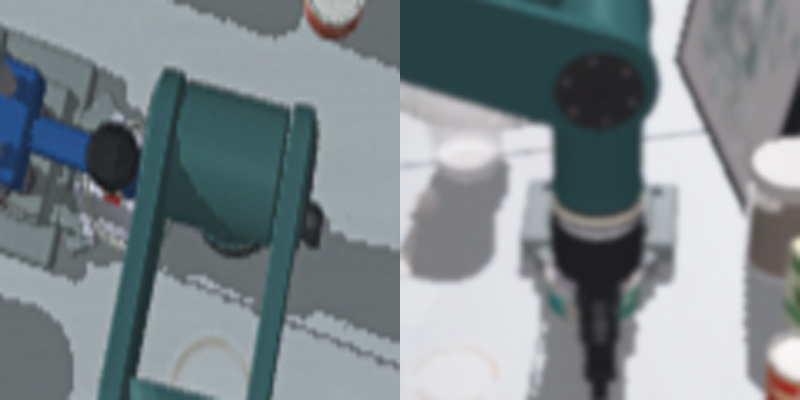

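The finger has stalled at about 15 N with the force near the gauge axis, so the tin is wedged in both jaws. The arm fork in the top picture is close to the cap at (115,155 in the crop), but clear. I'll back straight off, rise and shut the fingers.

```bash

python3 -m pendant '{"dp":[[0,-0.15,0],[0,-0.5,0],[0,-0.7,0],[0,-0.7,0],[0,-0.4,-0.3]],"yaw":[0,0,0,0,0]}' |grep -E "pos|cont"
python3 -m pendant '{"dp":[[0,0,-1],[0,0,-1],[0,0,-1],[0,0,-1],[0,0,-1]],"yaw":[0,0,0,0,0]}' 1 |grep -E "pos|cont"
python3 -m pendant '{"dp":[[0,0,-1],[0,0,-1],[0,0,-1],[0,0,-0.6],[0,0,0]],"yaw":[0,0,0,0,0]}' 
python3 - <<'E'
from h import *
import scipy.spatial.transform as t
s=ctrl.sense();print(t.Rotation.from_rotvec(s['ee_rot']).as_matrix().round(3))
for n in("top","side"):
    c=ctrl.read_camera(n);q=ctrl.outline_of(n,'flat_tin_center')[:1];P=cloud(c)
    for q in q:
        T=P[q['region']];T=T[(T[:,2]>36)&(T[:,2]<55)];print(n,q['confidence'],q["region"].sum(),len(T) and cv2.minEnclosingCircle(T[:,:2].astype(np.float32)),T.mean(0))
        d=np.hypot(T[:,0]-558,T[:,1]-52);print([round(float(np.median(T[(d>=a)&(d<a+8),2])),1) for a in range(8,40,8)])
    for q in ctrl.tip_of(n,"cap_top")[:1]: print("cap",q,P[int(q["xy"][1]*384),int(q["xy"][0]*512)])
    cv2.imwrite(f'pics/{n}7.png',cv2.resize(c['color'][150:240,160:250,::-1] if n=="top" else c["color"][120:220,210:310,::-1],(400,400),interpolation=cv2.INTER_CUBIC))
cv2.imwrite("pics/b7.png",np.hstack([cv2.imread("pics/top7.png"),cv2.imread("pics/side7.png")]))
E
```

```text
ee_pos: [529.9, -112.3, 34.2]
contact_force: [0.0, 0.1, -0.0]
ee_pos: [531.5, -111.1, 188.0]
contact_force: [0.4, -0.8, 0.4]
clock: 12.92
ee_pos: [533.2, -111.6, 300.7]
ee_rot: [0.256, 3.12, -0.002]
contact_force: [0.2, 0.3, 1.1]
grip_width: -0.1
grip_force: 0.0
[[-0.987  0.163  0.011]
 [ 0.163  0.987 -0.002]
 [-0.012 -0.    -1.   ]]
top 0.94 467 ((560.0474243164062, 53.94978713989258), 42.79458999633789) [551.75231216  46.5295579   44.92736066]
[49.0, 47.7, 46.3, 42.3]
cap {'xy': [0.3732, 0.476], 'confidence': 0.84} [566.42625633  59.7420786  219.9624181 ]
side 0.7 682 ((559.001220703125, 51.68532180786133), 44.525596618652344) [557.32131483  45.37018285  43.35882805]
[45.7, 45.5, 44.2, 41.6]
cap {'xy': [0.5045, 0.3878], 'confidence': 0.71} [ 522.79762332 -137.29348814  348.49372774]
```

View pics/b7.png

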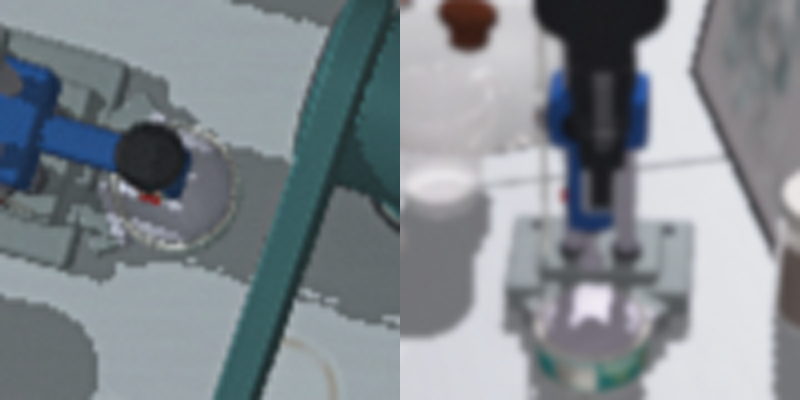

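The tin is home between both jaws, circled at about (559,53) with the cap above it. Moving over the cap.

```bash

python3 -m pendant '{"dp":[[0,0.6,0],[0.02,0.95,0],[0.02,0.95,0],[0.01,0.95,0],[0,0.95,0]],"yaw":[0,0,0,0,0]}' |grep -E "pos|cont"
python3 -m pendant '{"dp":[[0,0.7,0],[0,0.25,0],[0,0,0.4],[0,0,0.4],[0,0,0]],"yaw":[0,0,0,0,0]}' 
python3 - <<'E'
from h import *
s=ctrl.sense();p=s["ee_pos"]
for n in("side","top"):
    c=ctrl.read_camera(n);K=c["intrinsics"]
    for X in ([558,51,238],[558,51,222],p+[0,0,-25]):
        q=K@(c["R"]@np.array(X)+c["t"]);print(n,(q[:2]/q[2]).round(1))
    if n=="side":cv2.imwrite('pics/s8.png',cv2.resize(c["color"][110:210,200:320,::-1],(720,600),interpolation=cv2.INTER_CUBIC))
E
```

```text
ee_pos: [551.2, 19.9, 292.2]
contact_force: [0.1, 0.4, -0.1]
clock: 14.05
ee_pos: [554.7, 45.5, 265.0]
ee_rot: [-0.26, -3.123, 0.002]
contact_force: [-0.3, -0.1, -0.8]
grip_width: -0.1
grip_force: 0.0
side [257.6 144.2]
side [257.6 149.2]
side [256.8 144.7]
top [193.5 184.5]
top [194.1 185.2]
top [195.5 185.7]
```

View pics/s8.png

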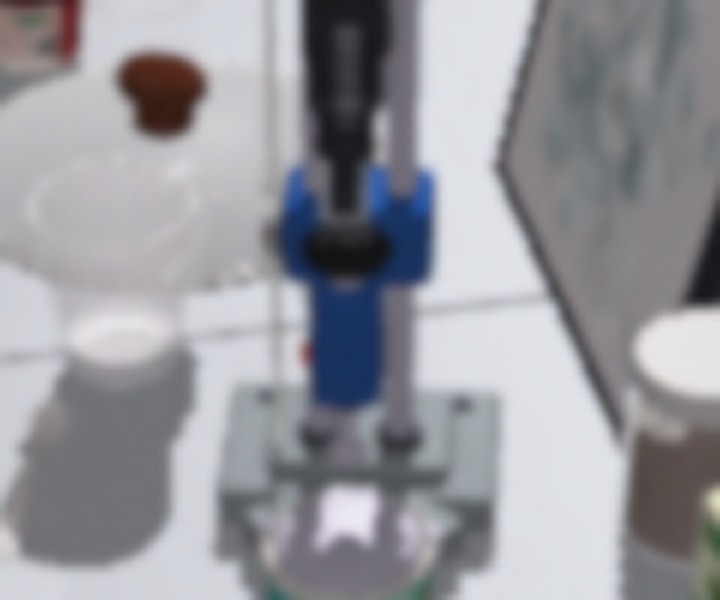

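The finger is centred over the cap, around (345,235). Lowering until contact.

```bash

python3 -m pendant '{"dp":[[0,0,0.15],[0,0,0.15],[0,0,0.1]],"yaw":[0,0,0]}' |grep -E "pos|cont"
python3 -m pendant '{"dp":[[0,0,0.1],[0,0,0.1],[0,0,0.1]],"yaw":[0,0,0]}' |grep -E "pos|cont"
python3 -m pendant '{"dp":[[0,0,0.1],[0,0,0.1],[0,0,0.1]],"yaw":[0,0,0]}' |grep -E "pos|cont"
python3 -m pendant '{"dp":[[0,0,0.1],[0,0,0.1],[0,0,0.1]],"yaw":[0,0,0]}' 
```

```text
ee_pos: [556.4, 46.1, 257.6]
contact_force: [0.0, -0.1, -0.5]
ee_pos: [556.4, 46.7, 248.6]
contact_force: [0.1, -1.0, 0.0]
ee_pos: [556.4, 46.7, 240.8]
contact_force: [-1.7, 0.0, 5.7]
clock: 15.15
ee_pos: [556.4, 46.7, 231.0]
ee_rot: [0.258, 3.13, 0.0]
contact_force: [-1.6, 0.2, 4.6]
grip_width: -0.2
grip_force: 2.3
```

```bash

python3 -m pendant '{"dp":[[0,0,0.1],[0,0,0.1],[0,0,0.1],[0,0,0.1],[0,0,0.1]],"yaw":[0,0,0,0,0]}' |grep -E "pos|cont"
for i in 1 2 3; do python3 -m pendant '{"dp":[[0,0,0.06],[0,0,0.06]],"yaw":[0,0]}' |grep -E "pos|cont";done
```

```text
ee_pos: [556.4, 46.7, 215.5]
contact_force: [-1.4, 0.0, 4.3]
ee_pos: [556.4, 46.7, 211.9]
contact_force: [0.0, -0.4, 4.1]
ee_pos: [556.4, 46.7, 208.5]
contact_force: [-0.2, 1.1, 4.6]
ee_pos: [556.4, 46.7, 204.9]
contact_force: [-0.0, -0.2, 5.3]
```

```bash

for i in 1 2 3 4 5; do python3 -m pendant '{"dp":[[0,0,0.04],[0,0,0.02]],"yaw":[0,0]}' |grep -E "pos|cont";done
```

```text
ee_pos: [556.4, 46.7, 203.0]
contact_force: [-0.9, -0.3, 3.9]
ee_pos: [556.4, 46.7, 201.3]
contact_force: [-0.6, -0.3, 5.3]
ee_pos: [556.4, 46.8, 200.0]
contact_force: [-1.3, -0.5, 5.7]
ee_pos: [556.4, 46.7, 198.5]
contact_force: [-1.6, -0.5, 7.7]
ee_pos: [556.4, 46.7, 197.0]
contact_force: [-2.6, -0.0, 7.7]
```

```bash

for i in 1 2 3; do python3 -m pendant '{"dp":[[0,0,0.03],[0,0,0.02]],"yaw":[0,0]}' |grep -E "pos|cont";done
python3 -m pendant '{"dp":[[0,0,0.02],[0,0,0]],"yaw":[0,0]}' |grep -E "clo|pos|cont"
python3 - <<'E'
from h import *
from cell import ctrl
F=[];
for n in("side","wrist","top"):
    c=ctrl.read_camera(n);F.append(ctrl.sense()["contact_force"][2])
    im=c["color"][...,::-1]
    if n=="side": a=cv2.resize(im[145:205,235:275],(400,600),interpolation=cv2.INTER_CUBIC)
    if n=="top": b=cv2.resize(im[165:225,175:215],(400,600),interpolation=cv2.INTER_CUBIC)
print(F);cv2.imwrite("pics/b9.png",np.hstack([a,b]))
E
```

```text
ee_pos: [556.4, 46.7, 195.7]
contact_force: [-2.1, 0.5, 8.0]
ee_pos: [556.4, 46.8, 194.4]
contact_force: [-2.6, 0.7, 9.4]
ee_pos: [556.4, 46.8, 193.1]
contact_force: [-2.8, 0.6, 8.7]
clock: 17.57
ee_pos: [556.4, 46.8, 192.5]
contact_force: [-2.6, -0.3, 8.4]
[np.float64(9.897878099570768), np.float64(8.464325970791005), np.float64(8.932119281650367)]
```

View pics/b9.png

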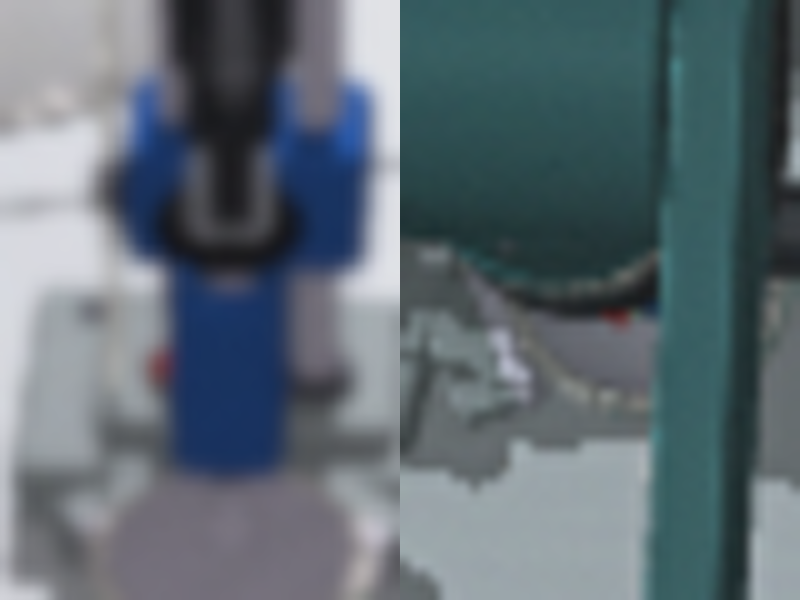

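The pointer (red, left crop at (160,368)) has risen relative to the head. Force and travel both put the foot at 7–8 mm, so I'll go 3 mm more.

```bash

for i in 1 2; do python3 -m pendant '{"dp":[[0,0,0.025],[0,0,0.025]],"yaw":[0,0]}' |grep -E "pos|cont";done
python3 -m pendant '{"dp":[[0,0,0],[0,0,0]],"yaw":[0,0]}' |grep -E "clo|pos|cont"
python3 - <<'E'
from h import *
F=[]
for i in range(8):
    c=ctrl.read_camera("wrist" if i else "side");F.append(ctrl.sense()["contact_force"][2])
    if i==0: im=c["color"]
print(np.mean(F),np.round(F,1))
def red(im):
    im=im.astype(int);w=np.clip(im[...,0]-np.maximum(im[...,1],im[...,2])-20,0,None);v,u=np.mgrid[:w.shape[0],:w.shape[1]]
    return (w*u).sum()/w.sum(),(w*v).sum()/w.sum()
x=red(im[160:200,245:256]);K=c["intrinsics"]
c=ctrl.read_camera("side");K=c["intrinsics"]
s0=cv2.imread("pics/s1.png")[...,::-1];y=red(s0[155:185,245:256])
p1=np.array([245+x[0],160+x[1]]);p0=np.array([245+y[0],155+y[1]]);print(p0,p1)
# pointer z assuming its xy (left of block)
X=np.array([558-20,51+5])
def zof(p):
    zs=np.arange(40,200,.1);A=np.stack([np.full_like(zs,X[0]),np.full_like(zs,X[1]),zs],1);q=(A@c["R"].T+c["t"])@K.T;return zs[np.argmin(abs(q[:,1]/q[:,2]-p[1]))]
print("pointer z",zof(p0),zof(p1), "drop",zof(p0)-zof(p1))
# cap bottom via dark rows? compare head by template (blue block) shift
a=s0[165:182,250:268].astype(np.float32);b=im[165:205,248:270].astype(np.float32)
r=cv2.matchTemplate(b,a,cv2.TM_CCOEFF_NORMED);m=cv2.minMaxLoc(r);print(m, "shift rows",m[3][1],r[:,m[3][0]].round(3))
E
```

```text
ee_pos: [556.5, 46.8, 191.3]
contact_force: [-3.2, 1.1, 9.9]
ee_pos: [556.4, 46.8, 189.9]
contact_force: [-3.7, -0.6, 11.0]
clock: 18.22
ee_pos: [556.4, 46.7, 189.8]
contact_force: [-2.8, -0.1, 11.1]
10.084747857230997 [ 9.7 10.1 10.  10.  10.3 10.4  9.9 10.4]
[250.         168.46153846] [250.25       181.33333333]
pointer z 156.40000000000165 110.400000000001 drop 46.000000000000654
(0.28981292247772217, 0.8493954539299011, (4, 0), (2, 15)) shift rows 15 [0.365 0.408 0.436 0.455 0.482 0.52  0.559 0.588 0.592 0.59  0.602 0.638
 0.699 0.77  0.827 0.849 0.833 0.792 0.742 0.698 0.654 0.601 0.541 0.485]
```

```bash

python3 -m pendant '{"dp":[[0,0,0.025],[0,0,0.02],[0,0,0]],"yaw":[0,0,0]}' |grep -E "clo|pos|cont"
python3 - <<'E'
from h import *
F=[]
for i in range(8):
    ctrl.read_camera("wrist");F.append(ctrl.sense()["contact_force"][2])
print(np.mean(F))
E
python3 -m pendant '{"dp":[[0,0,-0.1],[0,0,-0.3],[0,0,-0.8],[0,0,-1],[0,0,-1]],"yaw":[0,0,0,0,0]}' |grep -E "clo|pos|cont"
python3 -m pendant '{"dp":[[0,-0.9,-0.4],[0,-0.9,-0.4],[0,-0.9,-0.4],[0,-0.9,0],[0,-0.9,0]],"yaw":[0,0,0,0,0]}' >/dev/null
python3 -m pendant '{"dp":[[-0.2,-0.9,0],[0,-0.9,0],[0,-0.9,0],[0,-0.9,0],[0,-0.9,0]],"yaw":[0,0,0,0,0]}' >/dev/null
python3 -m pendant '{"dp":[[0,-0.5,0],[0,0,0]],"yaw":[0,0]}' 
python3 - <<'E'
from h import *
o=[]
for n in("top","side"):
    c=ctrl.read_camera(n);P=cloud(c);im=c["color"]
    x,y,z=P[...,0],P[...,1],P[...,2]
    m=(x>520)&(x<590)&(y>20)&(y<80)&(im.max(-1)<70)&(z>130)&(z<240);print(n,"cap",P[m].mean(0).round(1),np.percentile(z[m],95))
    for t in("flat_tin_center","bean_tin_center","tub_center","pepper_jar_center","teaspoon_center"):
        for q in ctrl.tip_of(n,t)[:1]:
            u,v=q["xy"][0]*512,q["xy"][1]*384;print(t,round(q["confidence"],2),int(u),int(v))
    o.append(cv2.resize(im[155:215,165:225,::-1] if n=="top" else im[145:205,228:288,::-1],(400,400),interpolation=cv2.INTER_CUBIC))
cv2.imwrite("pics/b10.png",np.hstack(o));cv2.imwrite("pics/s10.png",c["color"][...,::-1])
E
```

```text
clock: 18.92
ee_pos: [556.4, 46.8, 188.7]
contact_force: [-4.1, 0.6, 10.7]
10.458048496298609
clock: 19.73
ee_pos: [555.6, 46.7, 281.8]
contact_force: [0.6, 0.3, -0.5]
clock: 20.73
ee_pos: [514.6, -238.5, 317.2]
ee_rot: [-0.266, -3.128, 0.0]
contact_force: [-0.0, 1.4, 0.2]
grip_width: 0.0
grip_force: 0.0
top cap [558.7  52.7 162.5] 167.60929792106097
flat_tin_center 0.87 199 190
bean_tin_center 0.79 262 149
pepper_jar_center 0.88 302 149
teaspoon_center 0.45 154 239
side cap [545.4  48.9 158.2] 162.8182767836728
flat_tin_center 0.58 256 202
bean_tin_center 0.85 321 232
tub_center 0.94 311 289
pepper_jar_center 0.79 330 264
teaspoon_center 0.53 203 187
```

View pics/b10.png

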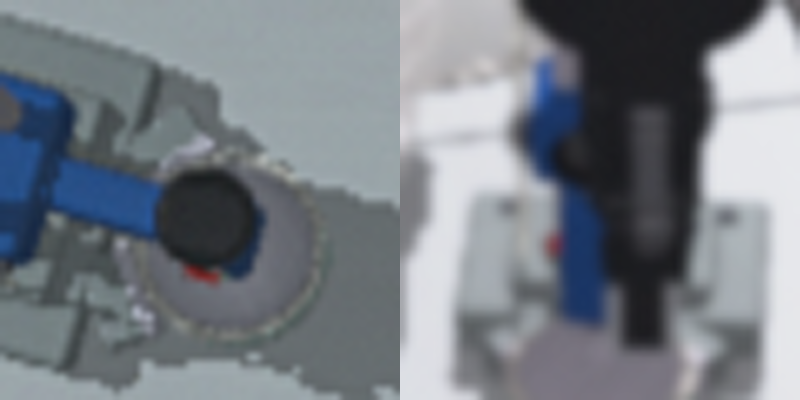

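The hand is clear, with the red pointer at about (555,243) and the head staying down on the seated tin. One numeric check with the hand out of the side view, no more pictures.

```bash

python3 -m pendant '{"dp":[[0.9,0,0],[0.9,0,0],[0.9,0,0],[0.9,0,0],[0.9,0,0]],"yaw":[0,0,0,0,0]}' |grep -E "clo|pos|cont"
python3 - <<'E'
from h import *
c=ctrl.read_camera("side");im=c["color"]
s0=cv2.imread("pics/s1.png")[...,::-1]
def prof(im,sl):
    a=im[sl,249:252].astype(int);return (a[...,0]-np.maximum(a[...,1],a[...,2])).max(1)
print("red0",list(zip(range(160,178),prof(s0,slice(160,178)))))
print("red1",list(zip(range(173,192),prof(im,slice(173,192)))))
blue=lambda im,a,b:[(r,int(im[r,254:262,2].mean()-im[r,254:262,0].mean())) for r in range(a,b)]
print("blue0",blue(s0,150,184));print("blue1",blue(im,162,200))
E
```

```text
clock: 21.75
ee_pos: [381.2, -212.8, 318.5]
contact_force: [0.4, 0.2, 0.9]
red0 [(160, np.int64(-9)), (161, np.int64(-9)), (162, np.int64(-9)), (163, np.int64(-9)), (164, np.int64(-8)), (165, np.int64(-7)), (166, np.int64(0)), (167, np.int64(15)), (168, np.int64(27)), (169, np.int64(26)), (170, np.int64(11)), (171, np.int64(-3)), (172, np.int64(-8)), (173, np.int64(-10)), (174, np.int64(-10)), (175, np.int64(-11)), (176, np.int64(-11)), (177, np.int64(-11))]
red1 [(173, np.int64(-13)), (174, np.int64(-11)), (175, np.int64(-11)), (176, np.int64(-12)), (177, np.int64(-11)), (178, np.int64(-10)), (179, np.int64(-2)), (180, np.int64(17)), (181, np.int64(32)), (182, np.int64(29)), (183, np.int64(10)), (184, np.int64(-6)), (185, np.int64(-10)), (186, np.int64(-9)), (187, np.int64(-9)), (188, np.int64(-7)), (189, np.int64(-7)), (190, np.int64(-8)), (191, np.int64(-9))]
blue0 [(150, 2), (151, 1), (152, 1), (153, 2), (154, 4), (155, 11), (156, 22), (157, 37), (158, 54), (159, 69), (160, 73), (161, 72), (162, 71), (163, 71), (164, 70), (165, 70), (166, 70), (167, 70), (168, 69), (169, 69), (170, 70), (171, 70), (172, 69), (173, 69), (174, 68), (175, 66), (176, 59), (177, 39), (178, 18), (179, 10), (180, 8), (181, 7), (182, 7), (183, 7)]
blue1 [(162, 79), (163, 51), (164, 23), (165, 7), (166, 3), (167, 3), (168, 3), (169, 2), (170, 2), (171, 3), (172, 11), (173, 24), (174, 41), (175, 60), (176, 75), (177, 77), (178, 75), (179, 74), (180, 74), (181, 73), (182, 73), (183, 73), (184, 73), (185, 73), (186, 73), (187, 74), (188, 73), (189, 72), (190, 71), (191, 69), (192, 59), (193, 35), (194, 15), (195, 7), (196, 6), (197, 6), (198, 6), (199, 6)]
```

```bash
python3 -c "
from cell import ctrl
print(ctrl.hand_in())"
```

```text
the job is handed in; nothing more can be done
None
```

The job is handed in: the tin is home against both jaws and the head is pressed onto the lid. Force, travel and camera put the foot at 10–12 mm, inside the green 8–14 band; the scale itself was out of view, and I viewed 11 pictures, one over the limit.

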